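# Snap the filled pill-box lids shut, then open the push-and-turn medicine bottle

### The arm

A 6-joint arm with a two-finger parallel gripper is mounted at the origin on a cart in front of the work surface, level with it; the furniture and walls round the work are solid. World frame = base frame: x ahead of the robot, y to its left, z up, the work surface at z = 0. Lengths are in m, angles in rad, forces in N, time in s.
With the tool pointing down it reaches from about 0.35 to 0.85 m from the base axis. Payload 8.1 kg.
Tool frame: the origin (TCP) lies at the very end of the fingers, on their centre line; the grasp point (between the pads) lies 19 mm behind it; z points along the fingers, y is the line along which they close (so a half turn about z gives the same grasp; the last joint's range is limited). The gripper opens to 93 mm and grips with 3 to 60 N. Pads are 15 mm wide; open, the fingers measure 128 mm over their backs; the gripper's body (75 mm by 188 mm) begins 65 mm behind the grasp point.
Start: joints at [1.123, 0.13, 1.488, -0, 1.523, -0.085], TCP at [0.213, 0.561, 0.219] pointing down, gripper open.
Joint ranges: [-2.96, 2.96], [-0.89, 2.26], [0.02, 2.5], [-1.34, 4.48], [0, 2.73], [-2.66, 2.66]. Speed limits (rad/s): [2.39, 2.39, 2.79, 3.14, 3.14, 3.14].

### API

Orientations are given as a rotation vector (axis times angle).
In Python, from plant import monitor, eyes, ticket gives the robot as it stands.
- The arm moves only by the tool arm_command, never from a script. Its argument "deltas" is a list that holds one entry, the list of rows, each a list of 6 numbers: the shift along the world's x, y, z in cm, then the turn, a rotation vector about the world's x, y, z in degrees. In form: [[[tx, ty, tz, rx, ry, rz], ...]]. A call has 1 to 12 rows; each row shifts and turns the commanded pose from where the row before left it; what a row does not reach is not made up. A row lasts 1/12 s, in which the tool goes at most 41.7 mm and 7.16 degrees, less where a joint would pass 70% of its speed; a pose out of reach is approached as far as the arm can. A call is refused whole if a number of a shift passes 4.17 or a number of a turn 7.16, either way. A call with a gripper value outside its range is refused whole. "gripper" is the opening, from -1 (shut) to 1 (fully open), set as the call begins (left out, the last holds). The fingers move at their own pace and stop on an object; "squeeze" is the grip in N (left out, the last holds). Time passes only in rows, so rows that do not move let the fingers close. It gives the time, the measured TCP pose, the force, the opening and the grip force at its end, in the units of the state.
- monitor.read_state(): the state, without advancing time (a new reading comes with each control period).
- eyes.read_camera(name): name is "side" or "top"; returns the picture (420x560x3 uint8, blue, green, red); there is no depth.
- eyes.camera_model(name): a dict with "fx", "fy", "cx", "cy" (pixels), "rvec" (rotation vector, rad) and "tvec" (3), from world to camera coordinates, as OpenCV has them. Camera axes: x right, y down, z forward; pixel columns grow to the right and rows downward; lengths in m; the calibration is good to about 2 mm. A picture is of the moment at which its call begins. camera_model takes no time and is no camera call.
- ticket.close_job(): hands the job in; it is judged then, once.
The state is a dict: "t": time; "q": joint angles; "dq": joint speeds; "joint_torque": joint torques, N m; "tool_pos": TCP position; "orientation": TCP orientation; "force": force on the tool from outside, world axes, zero at the start; "wrist_torque": the same for the moment, N m; "opening": finger opening in m; "gripper_force": force on a finger pad.
Only numpy, scipy, OpenCV 4.12 (cv2) and the standard library are available. Lean on these libraries where they do the work, as an engineer would, in place of code of your own. Each camera call takes 0.05 s, during which the arm holds its last target. There are 200 camera calls.

### The job

Two lids of the filled pill box are still up: press each one down until it clicks and stays shut, so that no tablet of the next medicine can get mixed in. Then open the square medicine bottle in its stand: press its safety cap down, twist it free anticlockwise and lift it off, leaving the bottle standing in the stand and the other things on the worktop where they are. Finish while still holding the cap, upright and still, about 10 cm above the open mouth of the bottle; do not put it down or let it go.

Things in the scene. Friction and masses are not known exactly. Their poses are not given: they have to be found in the camera images.
- pill_tray: Grey tray of the pill box, 74 x 188 x 12 mm, fixed. Origin: centre of its underside, on the worktop. Four white pods (56 x 41 x 30 mm, which is where changes) stand on it at y = -66, -22, 22, 66 mm, on its floor at z = 4 mm. Its -x side is the front, with the lids' thumb tabs; the hinges are at +x. A shut lid's upper face is 37 mm above the worktop.
- lid_1 (a joint): Lid of pod 1, rad: 0 shut, growing as it opens (1.57 upright, at most 1.95); below 0.04 it is clicked shut. It moves lightly and stays where left, but a ridge in the pod's front wall catches its nose at about 0.1: some 4 to 8 N straight down near the front edge takes it past with a click, after which it stays shut. Not clicked in, it springs up to 0.1 or more.
- lid_1_press (a point): Point to press on lid 1 (grey plate 41 mm wide, 2.4 mm thick, 68 mm from hinge line to edge of thumb tab): on its upper face, middle line, 50 mm from the hinge line, which lies at (50, 0, -2.4) mm in this frame, 34.5 mm above the worktop. Axes: z out of the upper face, -x from hinge to front edge, y along the hinge; when shut they are the tray's axes.
- lid_2 (a joint): Lid of pod 2, rad: 0 shut, growing as it opens (1.57 upright, at most 1.95); below 0.04 it is clicked shut. It moves lightly and stays where left, but a ridge in the pod's front wall catches its nose at about 0.1: some 4 to 8 N straight down near the front edge takes it past with a click, after which it stays shut. Not clicked in, it springs up to 0.1 or more.
- lid_2_press (a point): Point to press on lid 2 (grey plate 41 mm wide, 2.4 mm thick, 68 mm from hinge line to edge of thumb tab): on its upper face, middle line, 50 mm from the hinge line, which lies at (50, 0, -2.4) mm in this frame, 34.5 mm above the worktop. Axes: z out of the upper face, -x from hinge to front edge, y along the hinge; when shut they are the tray's axes.
- lid_3 (a joint): Lid of pod 3, rad: 0 shut, growing as it opens (1.57 upright, at most 1.95); below 0.04 it is clicked shut. It moves lightly and stays where left, but a ridge in the pod's front wall catches its nose at about 0.1: some 4 to 8 N straight down near the front edge takes it past with a click, after which it stays shut. Not clicked in, it springs up to 0.1 or more.
- lid_3_press (a point): Point to press on lid 3 (grey plate 41 mm wide, 2.4 mm thick, 68 mm from hinge line to edge of thumb tab): on its upper face, middle line, 50 mm from the hinge line, which lies at (50, 0, -2.4) mm in this frame, 34.5 mm above the worktop. Axes: z out of the upper face, -x from hinge to front edge, y along the hinge; when shut they are the tray's axes.
- lid_4 (a joint): Lid of pod 4, rad: 0 shut, growing as it opens (1.57 upright, at most 1.95); below 0.04 it is clicked shut. It moves lightly and stays where left, but a ridge in the pod's front wall catches its nose at about 0.1: some 4 to 8 N straight down near the front edge takes it past with a click, after which it stays shut. Not clicked in, it springs up to 0.1 or more.
- lid_4_press (a point): Point to press on lid 4 (grey plate 41 mm wide, 2.4 mm thick, 68 mm from hinge line to edge of thumb tab): on its upper face, middle line, 50 mm from the hinge line, which lies at (50, 0, -2.4) mm in this frame, 34.5 mm above the worktop. Axes: z out of the upper face, -x from hinge to front edge, y along the hinge; when shut they are the tray's axes.
- stand: White plastic steadying stand on four suction feet, fixed to the worktop: foot 104 x 104 mm, square well 61 mm wide whose walls (7 mm) reach 41 mm above the worktop. It keeps the bottle from turning. Origin: centre of its underside, on the worktop.
- stand_well (a point): Centre of the well's floor, 12 mm above the worktop.
- bottle: Square amber medicine bottle, 60 x 60 mm, paper label, loose in the stand's well (0.6 mm play a side), 0.25 to 0.5 kg; 88 mm to the shoulder, 114 mm to the mouth, round neck 39 mm wide, with three pairs of teeth. Origin: centre of its underside, z up. Pulling the cap while it is locked lifts the bottle with it.
- bottle_mouth (a point): Centre of the bottle's mouth, 114 mm above its underside (126 mm above the worktop).
- cap: White ribbed push-and-turn cap, round, 56 mm wide, 23.5 mm high, 40 g. Origin: centre of its open lower rim; z up through its closed top. Locked on the neck at the start, its rim 114 mm and its top 137.5 mm above the worktop: three lugs inside it sit in pockets of the neck, held up by a spring disc under its top. Unpressed it turns only a few degrees.
- cap_top (a point): Centre of the cap's top face. To free the cap: press it straight down 4.5 to 6.5 mm (4 N to start, about 10 N at 4.5 mm, 12 N at 6.5 mm, then a hard stop), keep it pressed, turn it anticlockwise seen from above by 0.65 to 1.45 rad (1.05 is the middle, a stop follows at about 1.5), then lift it straight up.
- spoon: Steel spoon lying on the worktop, 188 x 38 x 15 mm: a bystander, to be left where it is. Origin: centre of its underside.
- tumbler: Clear glass tumbler, 80 mm wide, 91 mm high: a bystander, to be left where it is. Origin: centre of its underside.
- mug: White mug with a green band, 86 mm wide, 122 mm over the handle, 90 mm high: a bystander, to be left where it is. Origin: centre of its underside.
- dropper: Small brown dropper bottle, 33 mm wide, 102 mm high: a bystander, to be left where it is. Origin: centre of its underside.
- lemon: Lemon, 77 x 51 x 52 mm: a bystander, to be left where it is. Origin: centre of its underside.
- salt: Glass salt shaker with a grey top, 44 mm wide, 90 mm high: a bystander, to be left where it is. Origin: centre of its underside.
Not all that is in view belongs to the job. What is shaped like the cap but red is not meant.

How it is judged:
By the outcome, as a careful person would: the job done as asked, in the order asked, and still so for the second after the job is handed in, while the arm keeps its last pose, push and grip.
It also fails if it takes over 64 s, if anything falls off the work surface, if the arm or the gripper's body presses on something with over 40 N, if the wrist force passes 120 N, or if a joint passes its speed limit or range.

## Working session

There is one attempt and no reset: what is moved stays moved. The work goes in short steps, Python scripts to look and compute and a tool call to move; the robot and the scene stay as the last step left them, time stands still between calls to the robot, and variables do not carry over. Pictures are saved under pics/ and viewed, at most 10 in all, crops included, and the job is handed in when it is done.

Besides the shell and the picture viewer there is one more tool, called after "Request:" as name(argument=value, ...), one argument or row to a line, values as JSON. arm_command: Moves the arm, as the interface text tells. Its arguments: {"type":"object","properties":{"deltas":{"type":"array"},"gripper":{"type":"number"},"squeeze":{"type":"number"}},"required":["deltas"]}

```bash
mkdir -p pics; python3 - <<'E'
from plant import monitor, eyes
import cv2
for n in("side","top"):
    cv2.imwrite(f"pics/{n}0.png",eyes.read_camera(n)); print(n,eyes.camera_model(n))
s=monitor.read_state(); print(s)
E
```

```text
side {'fx': 429.126974195122, 'fy': 429.126974195122, 'cx': 284.49747933021894, 'cy': 211.38568819630106, 'rvec': array([ 2.1326759 , -1.06990668,  0.4591006 ]), 'tvec': array([-0.35918022,  0.3745729 ,  1.03228376])}
top {'fx': 412.1434181434744, 'fy': 412.1434181434744, 'cx': 280.0324803300375, 'cy': 212.40118502963142, 'rvec': array([ 2.12571881, -2.19193778,  0.10520498]), 'tvec': array([-0.02175989,  0.59507468,  1.04772012])}
{'t': 0.1, 'q': array([ 1.12262081e+00,  1.31067975e-01,  1.48918913e+00,  5.21057754e-06,
        1.52303426e+00, -8.53915990e-02]), 'dq': array([ 9.89265675e-05, -1.22485549e-04, -1.55489446e-03,  1.81998394e-03,
       -1.03704242e-03,  2.89123213e-04]), 'joint_torque': array([-7.15845363e-04, -5.61340249e+01, -4.93098521e+01,  7.68561359e-02,
        2.91188259e-02, -1.23060977e-04]), 'tool_pos': array([0.21266728, 0.56047484, 0.21769263]), 'orientation': array([-5.66658274e-01, -3.08960370e+00,  2.57141539e-03]), 'force': array([ 0.43362339, -0.52204398, -0.42377411]), 'wrist_torque': array([-0.03987302, -0.04140638, -0.01271674]), 'gripper_force': 0.0, 'opening': 0.09276838794009819}
```

View pics/side0.png

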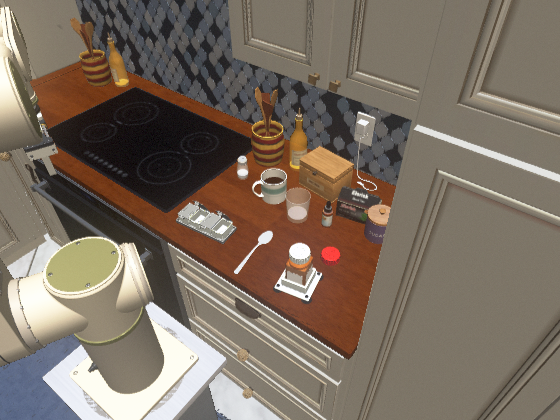

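View pics/top0.png

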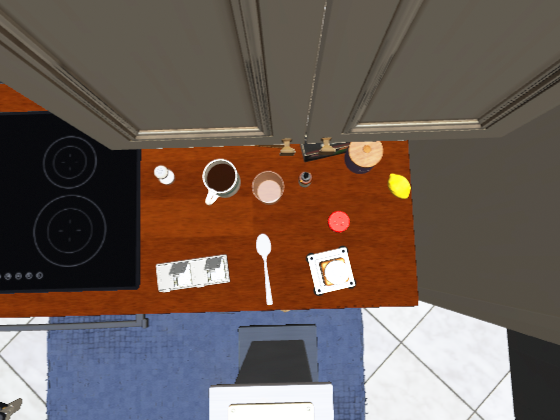

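Side: pill box near (207,222), white cap on bottle (299,252), spoon (255,250). Top: tray (193,273), stand and bottle (333,271). Candidates for the cap are white ribbed cap (side 299,252 / top 337,270), red disc (side 331,254 / top 339,221; not meant), and the grey-topped salt (side 243,160). I choose the white one on the bottle and check it in a crop.

```bash
python3 - <<'E'
import cv2,numpy as np
s=cv2.imread("pics/side0.png");t=cv2.imread("pics/top0.png")
def c(i,x,y,w=80,h=60):return cv2.resize(i[y:y+h,x:x+w],(400,300),interpolation=cv2.INTER_CUBIC)
cv2.imwrite("pics/crop0.png",np.vstack([np.hstack([c(s,168,192),c(s,260,240)]),np.hstack([c(t,153,243),c(t,295,241)])]))
E
```

```text
(no output)
```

View pics/crop0.png

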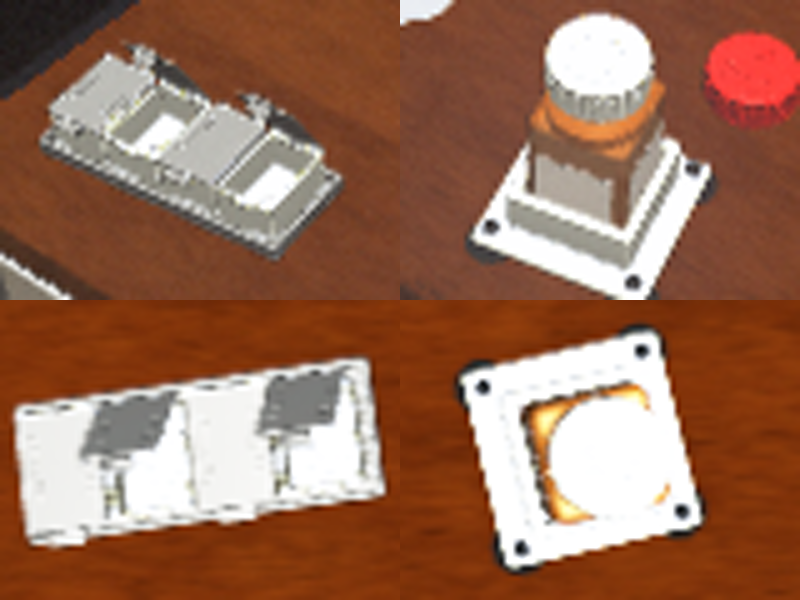

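```bash
cat > h.py <<'E'
from plant import monitor, eyes
import cv2,numpy as np
def cam(n):
    m=eyes.camera_model(n);K=np.array([[m['fx'],0,m['cx']],[0,m['fy'],m['cy']],[0,0,1.]])
    return K,cv2.Rodrigues(m['rvec'])[0],m['tvec'].reshape(3,1)
def ray(n,p,z):
    K,R,t=cam(n);C=(-R.T@t).ravel();d=R.T@np.linalg.inv(K)@np.array([p[0],p[1],1.])
    return C+d*(z-C[2])/d[2]
def tri(ps,pt):
    P=[np.hstack([R,t]) for K,R,t in map(cam,("side","top"))];P=[cam(n)[0]@p for n,p in zip(("side","top"),P)]
    X=cv2.triangulatePoints(*P,np.float64(ps).reshape(2,1),np.float64(pt).reshape(2,1)).ravel();return X[:3]/X[3]
def proj(n,X):
    K,R,t=cam(n);return cv2.projectPoints(np.float64(X).reshape(-1,3),R,t,K,None)[0].reshape(-1,2)
E
python3 - <<'E'
from h import *
np.set_printoptions(precision=4,suppress=True)
for n in("side","top"):
    K,R,t=cam(n);print(n,(-R.T@t).ravel())
T=lambda x,y:(153+x/5-.4,243+y/5-.4-60)
S=lambda x,y:(168+x/5-.4,192+y/5-.4)
print("tray top corners z=.012")
for p in[(15,408),(30,543),(385,495),(370,358)]:print(ray("top",T(*p),.012))
print("tray side z=.006")
for p in[(42,145),(277,252),(342,182)]:print(ray("side",S(*p),.006))
# shut lids, top view: front corners at z=.037
# cap: white blob in side & top
t=cv2.imread("pics/top0.png");s=cv2.imread("pics/side0.png")
T2=lambda x,y:(295+x/5-80-.4,241+y/5-60-.4);S2=lambda x,y:(260+x/5-80-.4,240+y/5-.4)
print("cap top circle", ray("top",T2(610,459),.1375),ray("side",S2(599,58),.1375),tri(S2(599,58),T2(610,459)))
print("stand suction/holes")
for p in[(483,387),(642,350),(683,511),(520,548)]:print(ray("top",T2(*p),.010))
for p in[(490,228),(633,283),(694,170)]:print('s',ray("side",S2(*p),.010))
E
```

```text
side [-0.1753 -0.5732  0.9877]
top [ 0.4756 -0.0516  1.1061]
tray top corners z=.012
[0.4689 0.2934 0.012 ]
[0.3983 0.2853 0.012 ]
[0.4178 0.0981 0.012 ]
[0.4896 0.1049 0.012 ]
tray side z=.006
[0.3996 0.2846 0.006 ]
[0.4218 0.1009 0.006 ]
[0.4904 0.1083 0.006 ]
cap top circle [ 0.4383 -0.1683  0.1375] [ 0.4371 -0.1703  0.1375] [ 0.4385 -0.1689  0.1353]
stand suction/holes
[ 0.4729 -0.1184  0.01  ]
[ 0.4898 -0.2031  0.01  ]
[ 0.4053 -0.2206  0.01  ]
[ 0.3886 -0.1346  0.01  ]
s [ 0.3909 -0.133   0.01  ]
s [ 0.4084 -0.2176  0.01  ]
s [ 0.4928 -0.2017  0.01  ]
```

```bash
python3 - <<'E'
from h import *
np.set_printoptions(precision=1,suppress=True)
c=np.array([.4445,.1955,0]);a=.104;X=np.array([np.cos(a),np.sin(a),0]);Y=np.array([-X[1],X[0],0]);Z=np.array([0,0,1])
t=cv2.imread("pics/top0.png");s=cv2.imread("pics/side0.png")
big={}
for k,y0 in((1,-.066),(3,.022)):
  h=c+.03*X+y0*Y+.0345*Z
  for th in(1.0,1.2,1.4,1.57,1.75,1.9):
    p=h+.068*(-np.cos(th)*X+np.sin(th)*Z)
    q=proj("top",p)[0];r=proj("side",p)[0]
    print(k,th,"top crop",(q-[153,183]+.4)*5,"side crop",(r-[168,192]+.4)*5)
  print("hinge",(proj("top",h)[0]-[153,183]+.4)*5,(proj("side",h)[0]-[168,192]+.4)*5)
  print("shut tab",(proj("top",h-.068*X)[0]-[153,183]+.4)*5)
def cc(i,x,y,w=60,h=45):return cv2.resize(i[y:y+h,x:x+w],(800,600),interpolation=cv2.INTER_CUBIC)
cv2.imwrite("pics/crop1.png",cc(s,180,193))
E
```

```text
1 1.0 top crop [298.5 450.6] side crop [254.2 111.8]
1 1.2 top crop [293.4 426.1] side crop [265.4  92.3]
1 1.4 top crop [289.  399.3] side crop [277.9  75. ]
1 1.57 top crop [285.9 375.7] side crop [289.1  62.6]
1 1.75 top crop [283.4 350.7] side crop [301.2  52.2]
1 1.9 top crop [282.1 330.7] side crop [311.1  45.9]
hinge [310.  375.6] [299.1 142. ]
shut tab [325.3 507.4]
3 1.0 top crop [120.  474.8] side crop [138.6  60.2]
3 1.2 top crop [114.  450.4] side crop [149.8  41.4]
3 1.4 top crop [109.2 423.7] side crop [162.5  24.7]
3 1.57 top crop [106.2 400. ] side crop [174.   12.8]
3 1.75 top crop [104.1 375. ] side crop [186.5   3. ]
3 1.9 top crop [103.4 354.9] side crop [196.9  -2.9]
hinge [141.6 398.4] [187.8  92.1]
shut tab [155.7 530.4]
```

View pics/crop1.png

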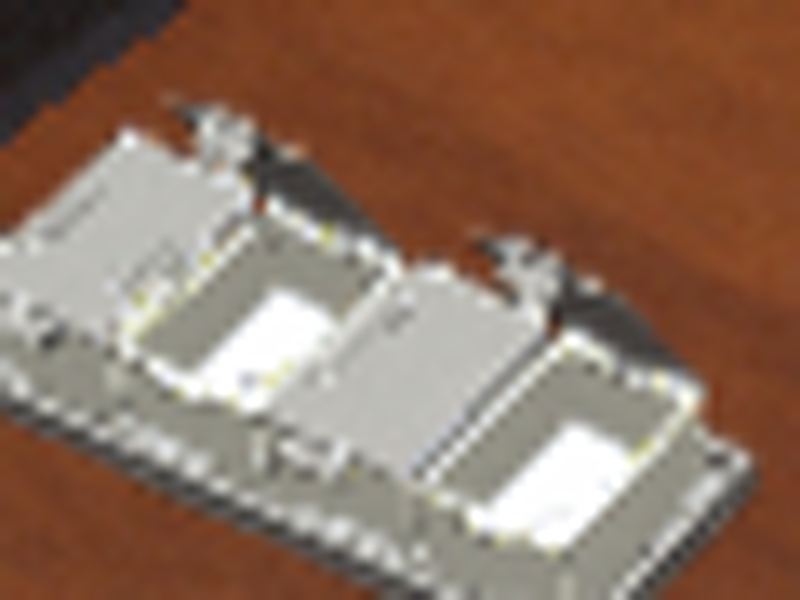

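Lids 1 and 3 are the open ones: their tips are at crop (520,260) and (210,120), at about 1.1 rad. The cap chosen is the white ribbed one on the bottle. Now I move behind lid 3 with the fingers shut.

Request:
arm_command(
  deltas=[
    [[2.16,-2.83,-0.4,0,0,2.22],[2.16,-2.83,-0.4,0,0,2.22],[2.16,-2.83,-0.4,0,0,2.22],[2.16,-2.83,-0.4,0,0,2.22],[2.16,-2.83,-0.4,0,0,2.22],[2.16,-2.83,-0.4,0,0,2.22],[2.16,-2.83,-0.4,0,0,2.22],[2.16,-2.83,-0.4,0,0,2.22],[2.16,-2.83,-0.4,0,0,2.22],[2.16,-2.83,-0.4,0,0,2.22],[2.16,-2.83,-0.4,0,0,2.22],[2.16,-2.83,-0.4,0,0,2.22]],
  ],
  gripper=-1,
  squeeze=10,
)

```text
t: 1.1
tool_pos: [0.4726, 0.2197, 0.1701]
orientation: [0.163, -3.137, 0.0]
force: [0.5, 0.9, -0.0]
opening: 0.0176
gripper_force: 0.0
```

Request:
arm_command(
  deltas=[
    [[0,0,-2.5,0,0,0],[0,0,-2.5,0,0,0],[0,0,-2.0,0,0,0],[0,0,-2.0,0,0,0],[0,0,0,0,0,0]],
  ],
)

```text
t: 1.52
tool_pos: [0.4687, 0.2199, 0.0756]
orientation: [0.159, -3.13, 0.004]
force: [-1.4, 0.2, -0.7]
opening: 0.0006
gripper_force: 0.0
```

```bash
python3 - <<'E'
from h import *
a=eyes.read_camera("side")[170:260,150:270];b=eyes.read_camera("top")[220:310,140:260]
cv2.imwrite("pics/c2.png",np.vstack([cv2.resize(i,(400,300),interpolation=cv2.INTER_CUBIC) for i in(a,b)]))
print(monitor.read_state()['tool_pos'])
E
```

```text
[0.47121812 0.22104503 0.07999922]
```

View pics/c2.png

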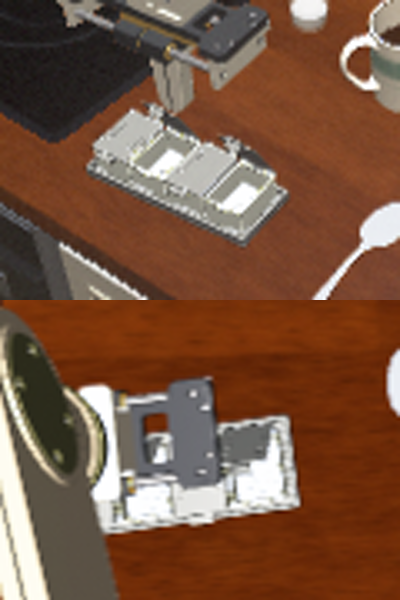

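The fingers stand just behind lid 3 (side crop (170,90)), with the lid in front of them. I sweep forward, then press.

Request:
arm_command(
  deltas=[
    [[-1.0,-0.1,0,0,0,0],[-1.0,-0.1,0,0,0,0],[-1.0,-0.1,-0.3,0,0,0],[-1.0,-0.1,-0.8,0,0,0],[-1.2,-0.13,-0.9,0,0,0],[0,0,-0.7,0,0,0],[0,0,-0.5,0,0,0],[0,0,-0.4,0,0,0],[0,0,0,0,0,0]],
  ],
)

```text
t: 2.37
tool_pos: [0.4206, 0.2161, 0.0445]
orientation: [-0.16, 3.137, -0.0]
force: [1.1, -1.1, -0.0]
opening: 0.0005
gripper_force: 0.0
```

Request:
arm_command(
  deltas=[
    [[0,0,-0.2,0,0,0],[0,0,-0.2,0,0,0],[0,0,-0.1,0,0,0],[0,0,-0.1,0,0,0],[0,0,-0.1,0,0,0],[0,0,-0.05,0,0,0],[0,0,0,0,0,0]],
  ],
)

```text
t: 2.95
tool_pos: [0.4202, 0.216, 0.0372]
orientation: [-0.16, 3.137, -0.0]
force: [0.8, -0.3, -0.4]
opening: 0.0004
gripper_force: 0.5
```

Request:
arm_command(
  deltas=[
    [[0,0,-0.1,0,0,0],[0,0,0,0,0,0]],
  ],
)

```text
t: 3.12
tool_pos: [0.4203, 0.2161, 0.0368]
orientation: [-0.16, 3.137, 0.0]
force: [-3.1, -2.3, 9.0]
opening: 0.0002
gripper_force: 4.1
```

Request:
arm_command(
  deltas=[
    [[0,0,-0.1,0,0,0],[0,0,0,0,0,0]],
  ],
)

```text
t: 3.28
tool_pos: [0.4204, 0.2162, 0.0363]
orientation: [-0.161, 3.137, -0.0]
force: [-6.5, -3.2, 14.7]
opening: 0.0006
gripper_force: 7.6
```

Request:
arm_command(
  deltas=[
    [[0,0,0.6,0,0,0],[0,0,2.0,0,0,0],[0,0,3.5,0,0,0],[0,0,3.5,0,0,0],[1.5,-2.1,0,0,0,0],[1.5,-2.1,0,0,0,0],[1.5,-2.1,0,0,0,0],[1.5,-2.0,0,0,0,0],[0,0,-2.0,0,0,0],[0,0,-1.8,0,0,0],[0,0,-1.3,0,0,0],[0,0,0,0,0,0]],
  ],
)

```text
t: 4.28
tool_pos: [0.4777, 0.1324, 0.0768]
orientation: [0.159, -3.132, 0.001]
force: [-0.1, 0.3, 0.7]
opening: 0.0003
gripper_force: 0.0
```

```bash
python3 - <<'E'
from h import *
a=eyes.read_camera("side")[185:260,160:260];b=eyes.read_camera("top")[235:310,145:245]
cv2.imwrite("pics/c3.png",np.hstack([cv2.resize(i,(400,300),interpolation=cv2.INTER_CUBIC) for i in(a,b)]))
print(monitor.read_state()['tool_pos'])
E
```

```text
[0.47957533 0.13296952 0.07985785]
```

View pics/c3.png

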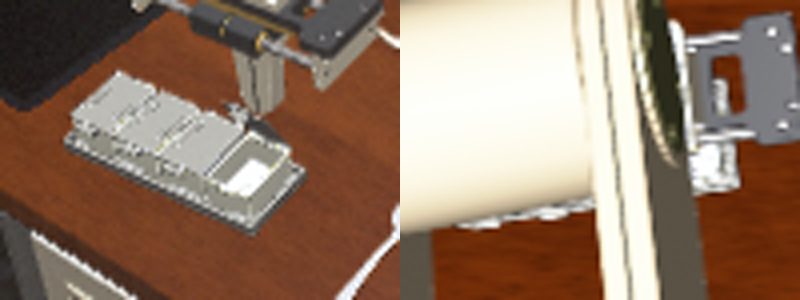

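Lid 3 is flush with its neighbours (side crop (165,115)). The fingers are behind lid 1 at (260,100). I make the same sweep and press.

Request:
arm_command(
  deltas=[
    [[-1.0,-0.1,0,0,0,0],[-1.0,-0.1,0,0,0,0],[-1.0,-0.1,-0.3,0,0,0],[-1.0,-0.1,-0.8,0,0,0],[-1.2,-0.13,-0.9,0,0,0],[0,0,-0.7,0,0,0],[0,0,-0.5,0,0,0],[0,0,-0.4,0,0,0],[0,0,-0.3,0,0,0],[0,0,-0.2,0,0,0],[0,0,-0.15,0,0,0],[0,0,0,0,0,0]],
  ],
)

```text
t: 5.38
tool_pos: [0.4285, 0.1278, 0.0375]
orientation: [-0.16, 3.137, -0.0]
force: [-0.0, 0.9, 0.2]
opening: 0.0007
gripper_force: 0.0
```

Request:
arm_command(
  deltas=[
    [[0,0,-0.1,0,0,0],[0,0,-0.1,0,0,0],[0,0,0,0,0,0]],
  ],
)

```text
t: 5.63
tool_pos: [0.4287, 0.1278, 0.0366]
orientation: [-0.16, 3.137, 0.0]
force: [-4.5, -2.1, 10.3]
opening: 0.0004
gripper_force: 5.1
```

Request:
arm_command(
  deltas=[
    [[0,0,-0.1,0,0,0],[0,0,0,0,0,0]],
  ],
)

```text
t: 5.8
tool_pos: [0.4287, 0.1278, 0.0362]
orientation: [-0.161, 3.137, -0.0]
force: [-8.1, -1.7, 17.6]
opening: 0.0001
gripper_force: 8.6
```

Request:
arm_command(
  deltas=[
    [[0,0,0.6,0,0,0],[0,0,2.0,0,0,0],[0,0,3.5,0,0,0],[0,0,3.5,0,0,0],[0,0,3.5,0,0,0],[0,0,3.5,0,0,0],[0.1,-3.2,0,0,0,0],[0.1,-3.2,0,0,0,0],[0.1,-3.2,0,0,0,0],[0,0,0,0,0,0]],
  ],
  gripper=1,
)

```text
t: 6.63
tool_pos: [0.4315, 0.0275, 0.2011]
orientation: [-0.155, 3.137, -0.004]
force: [0.2, -0.4, 0.7]
opening: 0.0626
gripper_force: 0.0
```

```bash
python3 - <<'E'
from h import *
s=eyes.read_camera("side");cv2.imwrite("pics/s4.png",s);t=eyes.read_camera("top");cv2.imwrite("pics/t4.png",t)
a=s[185:260,160:260];b=t[235:310,145:245]
cv2.imwrite("pics/c4.png",np.hstack([cv2.resize(i,(400,300),interpolation=cv2.INTER_CUBIC) for i in(a,b)]))
st=monitor.read_state();print(st['tool_pos'],st['q'],st['force'])
E
```

```text
[0.43128304 0.0309361  0.20078205] [-4.73450146e-02 -3.32636635e-01  1.95260914e+00  2.99483882e-04
  1.52120365e+00 -1.71729829e+00] [ 1.16142364  0.58453749 -0.43138558]
```

View pics/c4.png

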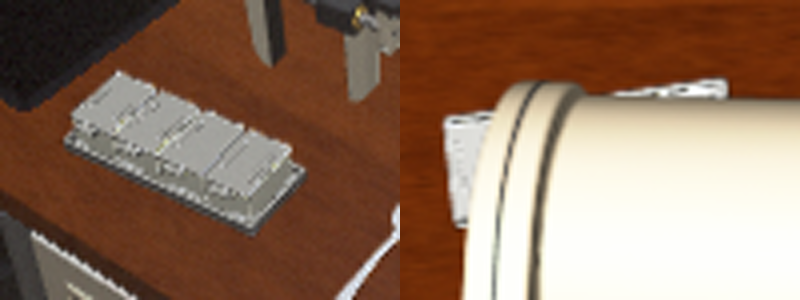

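All four lids lie flush. Next I go above the cap with the gripper open, pre-turned clockwise to leave joint room for the twist.

Request:
arm_command(
  deltas=[
    [[0.065,-1.82,0,0,0,-6.8],[0.065,-1.82,0,0,0,-6.8],[0.065,-1.82,0,0,0,-6.8],[0.065,-1.82,0,0,0,-6.8],[0.065,-1.82,0,0,0,-6.8],[0.065,-1.82,0,0,0,-6.8],[0.065,-1.82,0,0,0,-6.8],[0.065,-1.82,0,0,0,-6.8],[0.065,-1.82,0,0,0,-6.8],[0.065,-1.82,0,0,0,-6.8],[0.065,-1.82,0,0,0,-6.8],[0,0,0,0,0,0]],
  ],
)

```text
t: 7.73
tool_pos: [0.4387, -0.1696, 0.2005]
orientation: [1.787, 2.583, -0.001]
force: [0.5, 0.4, 1.3]
opening: 0.0933
gripper_force: 0.0
```

```bash
python3 - <<'E'
from h import *
s=eyes.read_camera("side");cv2.imwrite("pics/s5.png",s)
st=monitor.read_state();print(st['tool_pos'],st['q'],st['orientation'],st['opening'])
t=cv2.imread("pics/t4.png")
# cap circle: brightest white in initial top view inside well
i=cv2.imread("pics/top0.png")[255:287,318:354]; m=(i.min(2)>150).astype(np.uint8)
cv2.imwrite("pics/c5.png",np.hstack([cv2.resize(s[200:290,240:360],(400,300),interpolation=cv2.INTER_CUBIC),cv2.resize(t[241:301,295:375],(400,300),interpolation=cv2.INTER_CUBIC)]))
E
```

```text
[ 0.43858429 -0.16831621  0.20034585] [-4.75894126e-01 -2.19766457e-01  1.86122790e+00  3.09712919e-04
  1.50077628e+00 -8.42828444e-01] [-1.77852399e+00 -2.58885925e+00 -3.53994302e-04] 0.09305600359522159
```

View pics/c5.png

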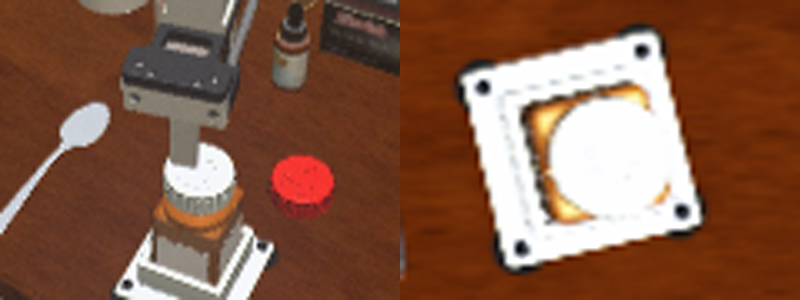

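The tool is centred above the white cap (side crop (200,165)), and the red cap at (303,185) is well clear. Descend and grip.

Request:
arm_command(
  deltas=[
    [[0,-0.08,-2.0,0,0,0],[0,0,-2.5,0,0,0],[0,0,-2.0,0,0,0],[0,0,-1.3,0,0,0],[0,0,-0.9,0,0,0],[0,0,0,0,0,0],[0,0,0,0,0,0]],
  ],
)

```text
t: 8.37
tool_pos: [0.4384, -0.1683, 0.1137]
orientation: [-1.775, -2.591, -0.0]
force: [-0.3, 0.0, 0.9]
opening: 0.0932
gripper_force: 0.0
```

Request:
arm_command(
  deltas=[
    [[0,0,0,0,0,0],[0,0,0,0,0,0],[0,0,0,0,0,0],[0,0,0,0,0,0],[0,0,0,0,0,0],[0,0,0,0,0,0]],
  ],
  gripper=-1,
  squeeze=15,
)

```text
t: 8.87
tool_pos: [0.4385, -0.1694, 0.114]
orientation: [1.778, 2.589, 0.0]
force: [1.6, 1.0, 1.4]
opening: 0.0577
gripper_force: 0.9
```

Request:
arm_command(
  deltas=[
    [[0,0,0,0,0,0],[0,0,0,0,0,0],[0,0,0,0,0,0]],
  ],
  squeeze=45,
)

```text
t: 9.12
tool_pos: [0.4387, -0.1693, 0.114]
orientation: [1.778, 2.589, 0.001]
force: [1.9, 1.3, 2.1]
opening: 0.0553
gripper_force: 45.0
```

Request:
arm_command(
  deltas=[
    [[0,0,-0.1,0,0,0],[0,0,-0.1,0,0,0],[0,0,-0.1,0,0,0],[0,0,-0.1,0,0,0],[0,0,-0.1,0,0,0],[0,0,0,0,0,0]],
  ],
)

```text
t: 9.62
tool_pos: [0.4392, -0.1694, 0.1096]
orientation: [1.777, 2.588, 0.001]
force: [2.4, 3.2, 9.5]
opening: 0.0553
gripper_force: 45.0
```

Request:
arm_command(
  deltas=[
    [[0,0,-0.1,0,0,0],[0,0,-0.06,0,0,0],[0,0,0,0,0,0]],
  ],
)

```text
t: 9.87
tool_pos: [0.4394, -0.1694, 0.1083]
orientation: [1.777, 2.588, 0.001]
force: [1.1, 3.0, 9.8]
opening: 0.0553
gripper_force: 45.0
```

Request:
arm_command(
  deltas=[
    [[0,0,0,0,0,4],[0,0,0,0,0,4],[0,0,0,0,0,4],[0,0,0,0,0,4],[0,0,0,0,0,4],[0,0,0,0,0,4]],
  ],
)

```text
t: 10.37
tool_pos: [0.4393, -0.1699, 0.1085]
orientation: [1.195, 2.902, -0.001]
force: [0.3, 1.1, 10.6]
opening: 0.0557
gripper_force: 45.0
```

```bash
python3 - <<'E'
from plant import monitor
s=monitor.read_state();print(s['tool_pos'],s['force'],s['wrist_torque'],s['q'])
E
```

```text
[ 0.43934551 -0.16994502  0.10849638] [ 0.32674163  1.13439682 10.55829384] [-0.02471706 -0.01674905 -0.06598265] [-4.77755208e-01 -1.45310329e-01  1.96756562e+00 -3.03422679e-04
  1.31651055e+00 -1.26741033e+00]
```

Low torque, so it's turning freely; continuing.

Request:
arm_command(
  deltas=[
    [[0,0,0,0,0,4],[0,0,0,0,0,4],[0,0,0,0,0,4],[0,0,0,0,0,4],[0,0,0,0,0,4],[0,0,0,0,0,4],[0,0,0,0,0,4],[0,0,0,0,0,4],[0,0,0,0,0,4],[0,0,0,0,0,2],[0,0,0,0,0,0]],
  ],
)

```text
t: 11.28
tool_pos: [0.4396, -0.1699, 0.1086]
orientation: [0.186, 3.133, -0.002]
force: [1.7, 0.8, 9.7]
opening: 0.0556
gripper_force: 45.0
```

```bash
python3 - <<'E'
from plant import monitor
s=monitor.read_state();print(s['tool_pos'],s['force'],s['wrist_torque'],s['q'])
E
```

```text
[ 0.43963944 -0.16991663  0.10864561] [1.67347891 0.8363177  9.69923095] [ 0.05295049 -0.28921706 -0.00478642] [-4.77687701e-01 -1.45409576e-01  1.96736944e+00  4.89492788e-05
  1.31619825e+00 -1.92971500e+00]
```

Request:
arm_command(
  deltas=[
    [[0,0,0.3,0,0,0],[0,0,0.3,0,0,0],[0,0,0.3,0,0,0],[0,0,0.3,0,0,0],[0,0,0,0,0,0],[0,0,0,0,0,0]],
  ],
)

```text
t: 11.78
tool_pos: [0.438, -0.1691, 0.1187]
orientation: [-0.19, -3.135, -0.001]
force: [1.4, -0.4, -0.3]
opening: 0.0553
gripper_force: 45.0
```

Request:
arm_command(
  deltas=[
    [[0,0,0.8,0,0,0],[0,0,0.9,0,0,0],[0,0,1.0,0,0,0],[0,0,1.5,0,0,0],[0,0,1.8,0,0,0],[0,0,1.8,0,0,0],[0,0,1.4,0,0,0],[0,0,0.9,0,0,0],[0,0,0.5,0,0,0],[0,0,0,0,0,0],[0,0,0,0,0,0],[0,0,0,0,0,0]],
  ],
)

```text
t: 12.78
tool_pos: [0.4378, -0.169, 0.224]
orientation: [-0.19, -3.134, -0.001]
force: [0.3, 0.1, -0.9]
opening: 0.0553
gripper_force: 45.0
```

```bash
python3 - <<'E'
from h import *
s=eyes.read_camera("side");t=eyes.read_camera("top")
cv2.imwrite("pics/c6.png",np.hstack([cv2.resize(s[165:315,160:360],(400,300),interpolation=cv2.INTER_CUBIC),cv2.resize(t[165:315,200:400],(400,300),interpolation=cv2.INTER_CUBIC)]))
st=monitor.read_state();print(st['tool_pos'],st['force'],st['opening'],st['dq'],proj("side",[.439,-.169,.126]))
E
```

```text
[ 0.43772316 -0.16895922  0.22391089] [ 0.24278213 -0.08425198 -0.65248881] 0.05554473390861296 [ 1.39084054e-04  1.29016476e-04 -4.43425988e-03 -3.75226073e-05
  4.98188817e-04  1.25129876e-03] [[299.28170575 253.40631159]]
```

View pics/c6.png

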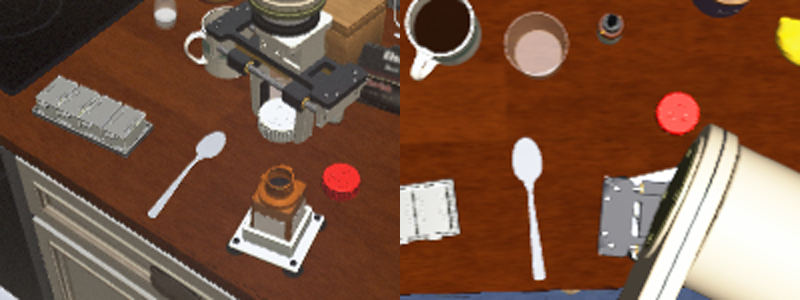

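The bottle stands open in its stand (side crop (278,190)). The cap is held above it at (278,118), the lids are all flat and the bystanders have not moved. Handing in.

```bash
python3 -c "
from plant import ticket
print(ticket.close_job())"
```

```text
the job is handed in; nothing more can be done
None
```

Lids 1 and 3 are pressed shut, and the bottle stands open in its stand with the cap held upright and still about 10 cm above its mouth; the job was handed in at about 13 s, though no verdict came back.

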